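Clamp the filter housing with its slotted plate and wing nut

TASK

Close the membrane-filter housing: slide the loose slotted clamp plate under the raised wing nut, from the housing's open side, until its slot is fully home on the stud, then turn the wing nut clockwise (seen from above) in short arcs until it clamps the plate firmly. Do not overtighten it (the filter support cracks), do not bump the gauge and valve beside the nut, leave the other things where they are, and let go.

Things in the scene. Friction and masses are not known exactly. Their poses are not given: they have to be found in the camera images.
- housing: Fixed round aluminium filter housing, 132 mm across, flat lid 50 mm above the table. Origin: centre of its underside, z up along the stud. The plate goes in along the housing's +x, from the open -x side. On the lid, 39 mm from the stud axis, stand a gauge (+y) and a valve (-y). The steel stud in the middle is 10 mm in diameter and stands 20 mm above the lid.
- gauge: Pressure gauge fixed on the lid. Brass stem 15 mm in diameter, 50 mm tall, near face 31 mm from the stud axis; 50 to 65 mm over the lid a round dial 38 mm across, shifted 12 mm outwards. Origin: foot of the stem on the lid.
- valve: Vent valve fixed on the lid. Brass stem 15 mm in diameter, near face 31 mm from the stud axis, with a blue lever on top, 50 mm over the lid, reaching outwards. Origin: foot of the stem on the lid.
- wingnut: The wings, which are gripped to turn the nut. Origin as the nut's, but x along the wings and turning with them. Hub up to 14 mm above the origin. Two flat steel wings 8 mm thick (along y), reaching 26 mm each side of the axis, from 9 to 44 mm above the origin, solid to grip up to 37 mm. Fingertips must stay 15 mm or more above the origin, over hub and stud.
- plate: Loose dark steel clamp plate, 6 mm thick, 44 mm wide, 82 mm long, about 0.2 kg, flat on the table, blue fin up. Origin: on the underside at the seat centre, which lies on the stud axis when fully home; x points to the slot's open end, 22 mm ahead; the tail ends at x = -60 mm. The slot is 14 mm wide (22 mm at its flared mouth) and ends at x = -5 mm.
- plate_fin (a point): Point in the blue grip fin of the plate, 28 mm above the plate's underside, at plate x = -49 mm, same axes. The fin is 18 mm long (x), 10 mm thick (y) and stands up to 41 mm above the underside.
- dish_pink: Closed petri dish, pink content, 90 mm across, 14 mm high, origin at the centre of its underside. A bystander.
- stopper: Black rubber stopper, 54 mm across, 42 mm high, origin at the centre of its underside. A bystander.
- sample_jar: Glass jar with a white cap, 56 mm across, 75 mm high, origin at the centre of its underside. A bystander.
- nut_grip (a point): Point on the nut's axis between the wings, 26 mm above the wings' origin, same axes. The wings turn with about 0.05 N m until the nut bears on the plate, 1.4 to 2.7 rad from the start; then the torque rises by about 0.25 N m per rad. They sit on a rubber bush (0.6 N m per rad), so they spring back a little when let go. Firm is 0.18 to 0.25 N m; above 0.28 the support cracks.
- nut: The nut as a whole (steel collar 28 mm across, with the wings on top), captive on the stud. Origin: on the stud axis at the underside of the collar, z up; this frame moves up and down with the nut but does not turn. Clockwise seen from above lowers it 1.27 mm per rad (8 mm per turn). The underside starts 8.2 to 9.7 mm over the lid; it bears on the plate at about 6 mm.
- dish_violet: Closed petri dish, violet content, 90 mm across, 14 mm high, origin at the centre of its underside. A bystander.
- wash_bottle: Wash bottle with a blue cap and spout, 72 mm across, about 200 mm high, origin at the centre of its underside. A bystander.
- media_bottle: Amber glass bottle with a blue cap, 70 mm across, 150 mm high, origin at the centre of its underside. A bystander.
- forceps: Steel forceps lying flat, 120 mm long, origin under its middle. A bystander.
Things that resemble listed ones, but are neither listed nor needed, are in the scene too. What is shaped like the plate but pink or red is not meant.

How it is judged:
By the outcome, as a careful person would: the job done as asked, in the order asked, and still so for the second after the job is handed in, with the robot touching nothing.
It also fails if it takes over 72 s, if anything falls off the work surface, if the arm or the gripper's body presses on something with over 40 N, if the wrist force passes 120 N, or if a joint passes its speed limit or range.

ROBOT

A 6-joint arm with a two-finger parallel gripper is mounted at the origin on the work surface. World frame = base frame: x ahead of the robot, y to its left, z up, the work surface at z = 0. Lengths are in m, angles in degrees, forces in N, time in s.
With the tool pointing down it reaches from about 0.325 to 0.775 m from the base axis. Payload 5.5 kg.
Tool frame: the origin (TCP) lies midway between the tips of the shut fingers; the grasp point (between the pads) lies 19 mm behind it (r.hold_point_z is the distance from the TCP to the grasp point, in m); z points along the fingers, y is the direction in which the jaws open and shut (so a half turn about z gives the same grasp; the last joint's range is limited). The gripper opens to 88 mm and grips with 3 to 60 N. Pads are 20 mm wide; open, the fingers measure 115 mm over their backs; the gripper's body (75 mm by 178 mm) begins 61 mm behind the grasp point.
Start: joints at [69.689, 5.22, 70.514, -0, 104.267, -3.249], TCP at [0.176, 0.574, 0.223] pointing down, gripper open.
Joint ranges: [-164.24, 164.24], [-49.07, 125.15], [9.68, 141.18], [-86.29, 266.29], [3.28, 154.24], [-151.56, 151.56]. Speed limits (degrees/s): [147.25, 147.25, 172.46, 180, 180, 180].

INTERFACE

Orientations are given as a 3x3 rotation matrix whose columns are the frame's x, y, z axes.
In Python, from rig import r gives the robot as it stands.
- The arm moves only by the tool send_rows, never from a script. Its argument "steps" is a list of rows, each a list of 3 entries, a list of its own where there are three numbers: the turn, a rotation vector about the tool's x, y, z in degrees, then the shift along the tool's x, y, z in cm, then the gripper command: -1 is fully open, 1 is shut, values between are in proportion. A call has 1 to 20 rows; each row is the pose to reach, as a shift and turn from the pose commanded when the call began, along the tool's axes at that moment; what a row does not reach only later rows make up. A row lasts 1/12 s, in which the tool goes at most 41.7 mm and 7.16 degrees, less where a joint would pass 70% of its speed; a pose out of reach is approached as far as the arm can. A call with a gripper value outside its range is refused whole. The fingers move at their own pace and stop on an object; "grip_force" is the grip in N (left out, the last holds). Time passes only in rows, so rows that repeat a pose let the fingers close. It gives the time, the measured TCP pose, the force and the opening at its end, in the units of the state.
- r.read_state(): the state, without advancing time (a new reading comes with each control period).
- r.get_image(name): name is "scene" or "side" or "wrist"; returns a dict with "frame" (400x640x3 uint8, blue, green, red), "depth" (400x640 float32, m along the optical axis (not along the pixel's ray), 0 where there is no reading), "mtx" (3x3 intrinsics, pixels), "world_to_cam" (4x4, takes a point from world to camera coordinates); the wrist camera has in their place "T_tool_cam" (4x4, takes a point from camera to tool coordinates, whose origin is the TCP and whose axes are the flange's). Camera axes: x right, y up, looking along -z (the intrinsics and any distortion apply to the point x, -y, -z); pixel columns grow to the right and rows downward; lengths in m; the calibration is good to about 2 mm. A picture is of the moment at which its call begins: read the wrist's pose just before it.
- r.job_done(): hands the job in, once; it reports no verdict.
The state is a dict: "t": time; "joint_positions": joint angles; "qvel": joint speeds; "joint_efforts": joint torques, N m; "tool_pos": TCP position; "tool_rot": TCP orientation; "contact_force": force on the tool from outside, world axes, zero at the start; "ft_torque": the same for the moment, N m; "gripper_width": finger opening in m.
Only numpy, scipy, OpenCV 4.12 (cv2) and the standard library are available. Lean on these libraries where they do the work, as an engineer would, in place of code of your own. Each camera call takes 0.05 s, during which the arm holds its last target.

## Working session

There is one attempt and no reset: what is moved stays moved. The work goes in short steps, Python scripts to look and compute and a tool call to move; the robot and the scene stay as the last step left them, time stands still between calls to the robot, and variables do not carry over. Pictures are saved under pics/ and viewed, and the job is handed in when it is done.

Besides the shell and the picture viewer there is one more tool, called after ">>>" by a JSON object that holds its "fn" and its "kwargs", one argument or row to a line. send_rows: Moves the arm, as the interface text tells. Its arguments: {"type":"object","properties":{"steps":{"type":"array"},"grip_force":{"type":"number"}},"required":["steps"]}

```bash
mkdir -p pics; ls
cat > h.py <<'E'
import numpy as np, cv2
from rig import r
def snap(name,fn):
    s=r.read_state(); im=r.get_image(name)
    np.savez('pics/'+fn+'.npz',pos=s['tool_pos'],rot=s['tool_rot'],**{k:np.array(v) for k,v in im.items()})
    cv2.imwrite('pics/'+fn+'.png',im['frame']); return im
def load(fn): return dict(np.load('pics/'+fn+'.npz'))
def T_w_c(d):
    if 'world_to_cam' in d: return np.linalg.inv(d['world_to_cam'])
    T=np.eye(4); T[:3,:3]=d['rot']; T[:3,3]=d['pos']; return T@d['T_tool_cam']
def ray(d,u,v):
    K=d['mtx']; c=np.array([(u-K[0,2])/K[0,0],-(v-K[1,2])/K[1,1],-1.])
    T=T_w_c(d); return T[:3,3],T[:3,:3]@c
def atz(d,u,v,z):
    o,w=ray(d,u,v); return o+w*(z-o[2])/w[2]
def atd(d,u,v):
    o,w=ray(d,u,v); return o+w*d['depth'][int(round(v)),int(round(u))]
def cloud(d):
    K=d['mtx'];D=d['depth'];v,u=np.mgrid[0:D.shape[0],0:D.shape[1]]
    c=np.stack([(u-K[0,2])/K[0,0]*D,-(v-K[1,2])/K[1,1]*D,-D],-1)
    T=T_w_c(d); P=c@T[:3,:3].T+T[:3,3]; P[D<=0]=np.nan; return P
def proj(d,p):
    T=np.linalg.inv(T_w_c(d)); c=T[:3,:3]@np.array(p)+T[:3,3]; K=d['mtx']
    return K[0,0]*c[0]/-c[2]+K[0,2], K[1,1]*(-c[1])/-c[2]+K[1,2]
E
python3 - <<'E'
from h import *
s=r.read_state(); print(s, r.hold_point_z)
for n in ['scene','side','wrist']:
    im=snap(n,n+'0'); print(im.keys(),im['mtx'])
E
```

```text
pics
{'t': 0.0, 'joint_positions': array([ 6.96892611e+01,  5.26355143e+00,  7.05804967e+01,  7.13638410e-04,
        1.04265246e+02, -3.24903985e+00]), 'qvel': array([-0.09505576, -0.04999377, -0.0508483 , -0.02807889,  0.06166356,
        0.06445903]), 'joint_efforts': array([-3.72319118e-04, -4.46466315e+01, -4.06435704e+01,  6.96450309e-02,
        2.97738332e-02, -1.84088817e-04]), 'tool_pos': array([0.17594416, 0.57332843, 0.22151586]), 'tool_rot': array([[-9.55990217e-01,  2.93397769e-01, -6.73451010e-04],
       [ 2.93398518e-01,  9.55988559e-01, -1.78475009e-03],
       [ 1.20169764e-04, -1.90379316e-03, -9.99998181e-01]]), 'contact_force': array([0.02949339, 0.49468662, 0.66641267]), 'ft_torque': array([-0.0200029 , -0.05312476,  0.00639786]), 'gripper_width': 0.08751557742543133} 0.0187
dict_keys(['frame', 'depth', 'mtx', 'world_to_cam']) [[495.27228241   0.         319.46154458]
 [  0.         495.27228241 201.18003351]
 [  0.           0.           1.        ]]
dict_keys(['frame', 'depth', 'mtx', 'world_to_cam']) [[385.11049843   0.         326.42421411]
 [  0.         385.11049843 199.95772099]
 [  0.           0.           1.        ]]
dict_keys(['frame', 'depth', 'mtx', 'T_tool_cam']) [[315.37076425   0.         314.20019812]
 [  0.         315.37076425 197.66312989]
 [  0.           0.           1.        ]]
```

View pics/scene0.png

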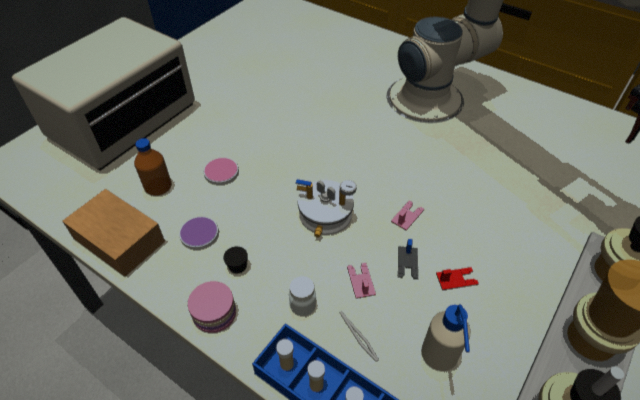

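View pics/side0.png

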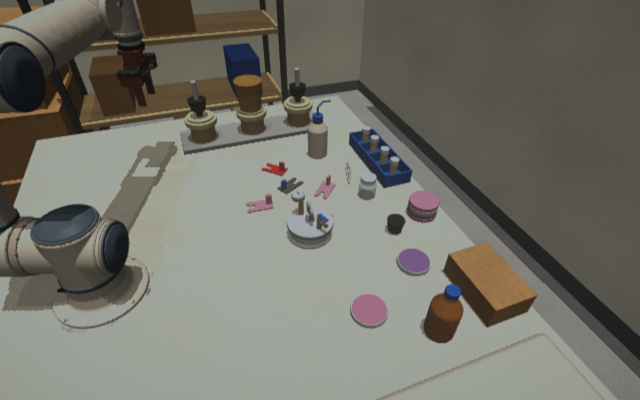

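View pics/wrist0.png

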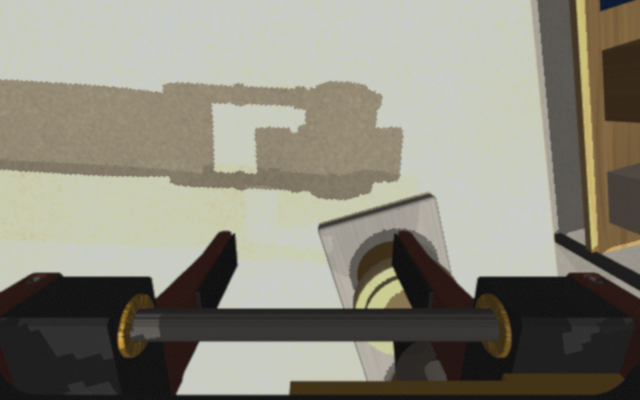

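The scene picture shows the housing at about (325,205) and the dark plate with blue fin at (408,260). The pink and red look-alikes are nearby. I'll enlarge these.

Run:
```python
from h import *
d=load('scene0')
c=cv2.resize(d['frame'][165:305,280:480],None,fx=4,fy=4,interpolation=cv2.INTER_CUBIC);cv2.imwrite('pics/sc1.png',c)
e=load('side0')
c=cv2.resize(e['frame'][150:250,240:400],None,fx=5,fy=5,interpolation=cv2.INTER_CUBIC);cv2.imwrite('pics/si1.png',c)
for n,u,v in [('housing',325,205),('finpl',408,262),('fintop',409,243),('jar',302,292),('wash',447,345)]:
    print(n,atd(d,u,v))
```

```text
housing [0.55784459 0.02074157 0.04930604]
finpl [0.56000503 0.24769358 0.0098796 ]
fintop [0.53722965 0.23255448 0.04386392]
jar [0.78886565 0.12645736 0.07861658]
wash [0.74135912 0.40877196 0.10983207]
```

View pics/sc1.png

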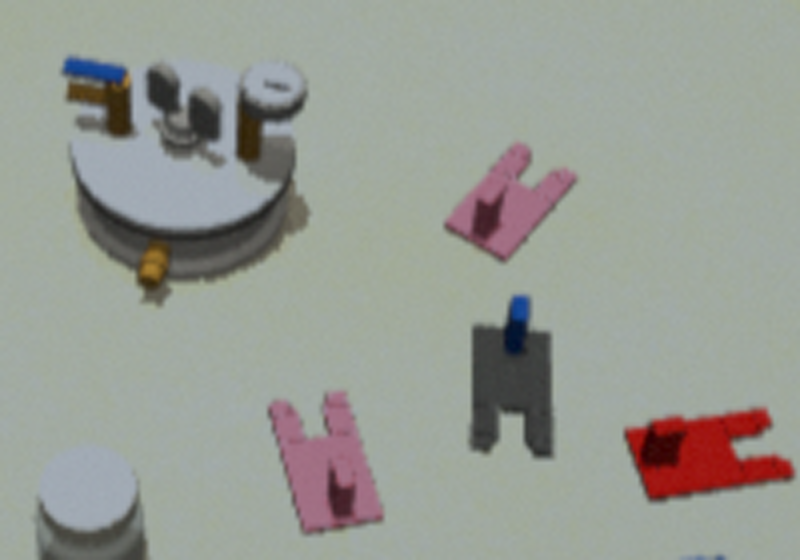

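View pics/si1.png

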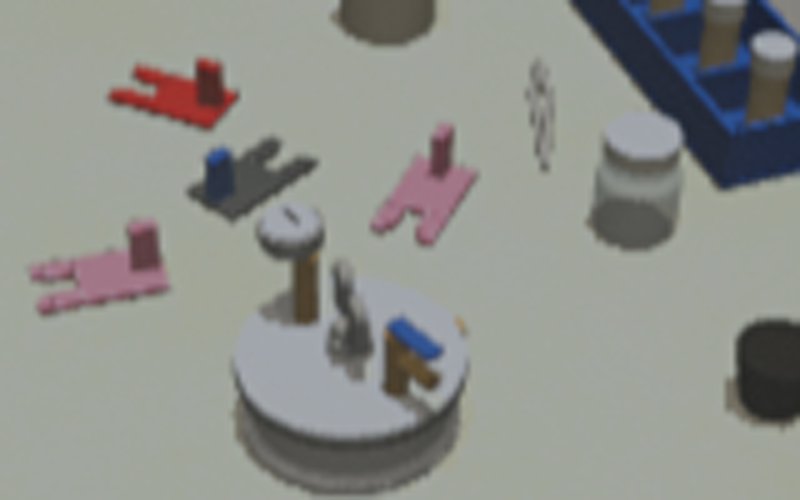

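Run:
```python
from h import *
d=load('scene0'); P=cloud(d)
C=lambda x,y:(280+x/4-.375,165+y/4-.375)
for n,x,y,z in [('valvefoot',120,132,.05),('gaugefoot',249,158,.05),('hub',180,135,.06),('wingL',163,90,.085),('wingR',205,115,.085),
  ('tailL',472,327,.006),('tailR',551,332,.006),('mouthL',480,450,.006),('mouthR',543,456,.006),('slotend',514,409,.006),('finbase',513,350,.006)]:
    u,v=C(x,y); print(n,atz(d,u,v,z).round(4), atd(d,u,v).round(4))
m=(abs(P[...,2]-.05)<.003)&(np.hypot(P[...,0]-.54,P[...,1]-.02)<.12)
q=P[m][:,:2].astype(np.float32); print(len(q),cv2.minEnclosingCircle(q))
T=T_w_c(d);print(T[:3,3])
e=load('side0'); P=cloud(e)
m=(abs(P[...,2]-.05)<.003)&(np.hypot(P[...,0]-.54,P[...,1]-.02)<.12)
q=P[m][:,:2].astype(np.float32); print(len(q),cv2.minEnclosingCircle(q)); print(T_w_c(e)[:3,3])
C=lambda x,y:(240+x/5-.4,150+y/5-.4)
for n,x,y,z in [('valvefoot',395,388,.05),('gaugefoot',305,318,.05),('hub',350,350,.06),
  ('tailL',190,192,.006),('tailR',233,218,.006),('mouthR',315,165,.006),('mouthL',275,142,.006)]:
    u,v=C(x,y); print(n,atz(e,u,v,z).round(4), atd(e,u,v).round(4))
```

```text
valvefoot [ 0.5606 -0.0218  0.05  ] [ 0.5644 -0.0188  0.0555]
gaugefoot [0.5333 0.0518 0.05  ] [0.539  0.0552 0.0577]
hub [0.5492 0.0135 0.06  ] [0.5573 0.0191 0.0712]
wingL [ 0.5445 -0.002   0.085 ] [0.5489 0.0011 0.0908]
wingR [0.5465 0.0289 0.085 ] [0.5536 0.0335 0.0945]
tailL [0.5333 0.2068 0.006 ] [0.5292 0.2053 0.    ]
tailR [0.5103 0.2454 0.006 ] [0.5115 0.2458 0.0077]
mouthL [0.6028 0.251  0.006 ] [0.6028 0.251  0.0059]
mouthR [0.5863 0.2808 0.006 ] [0.5871 0.2811 0.0072]
slotend [0.5687 0.2533 0.006 ] [0.5708 0.254  0.0093]
finbase [0.5339 0.2337 0.006 ] [0.5395 0.2355 0.0141]
1127 ((0.5479600429534912, 0.013433956541121006), 0.06813298910856247)
[1.17888363 0.44462616 0.93098765]
655 ((0.548957347869873, 0.015419293195009232), 0.06772355735301971)
[ 0.29133248 -0.74287168  0.79381639]
valvefoot [ 0.5634 -0.0199  0.05  ] [ 0.5602 -0.0284  0.0588]
gaugefoot [0.5346 0.0524 0.05  ] [0.532  0.044  0.0579]
hub [0.5466 0.0077 0.06  ] [0.5448 0.0022 0.0654]
tailL [0.5166 0.2437 0.006 ] [0.5161 0.2414 0.0078]
tailR [0.5355 0.2079 0.006 ] [0.5353 0.2074 0.0064]
mouthR [0.6035 0.2439 0.006 ] [0.6047 0.2476 0.0031]
mouthL [0.586  0.2777 0.006 ] [0.5847 0.2733 0.0094]
```

```bash
cat >> h.py <<'E'
from scipy.spatial.transform import Rotation as R
def plan(goal,yaw_y,base=None):
    """shift (cm, tool axes) and rotvec (deg, tool axes) from pose base to tool-down with tool y at yaw_y(deg)"""
    s=r.read_state(); p,Rm=base if base else (s['tool_pos'],s['tool_rot'])
    a=np.radians(yaw_y); y=np.array([np.cos(a),np.sin(a),0]); z=np.array([0,0,-1.]); x=np.cross(y,z)
    G=np.stack([x,y,z],1)
    return (R.from_matrix(Rm.T@G).as_rotvec()*180/np.pi).round(2), (Rm.T@(np.array(goal)-p)*100).round(2)
E
python3 - <<'E'
from h import *
print(load('wrist0')['T_tool_cam'].round(4))
s=r.read_state(); print(plan([.534,.231,.16],118))
a=np.radians(118);print(R.from_matrix(s['tool_rot']).as_euler('xyz',degrees=True))
E
```

```text
[[ 1.200e-03  9.584e-01  2.855e-01  7.950e-02]
 [ 1.000e+00 -1.300e-03 -0.000e+00 -6.000e-04]
 [ 3.000e-04  2.855e-01 -9.584e-01 -1.625e-01]
 [ 0.000e+00  0.000e+00  0.000e+00  1.000e+00]]
(array([-8.000e-02, -4.000e-02, -4.506e+01]), array([-44.27, -22.22,   6.2 ]))
[-1.79912246e+02 -5.66441940e-03  1.62939415e+02]
```

>>> {"fn": "send_rows", "kwargs": {
  "steps": [
    [[0, 0, -45], [-44.3, -22.2, 4], 0],
    [[0, 0, -45], [-44.3, -22.2, 4], 0],
    [[0, 0, -45], [-44.3, -22.2, 4], 0],
    [[0, 0, -45], [-44.3, -22.2, 4], 0],
    [[0, 0, -45], [-44.3, -22.2, 4], 0],
    [[0, 0, -45], [-44.3, -22.2, 4], 0],
    [[0, 0, -45], [-44.3, -22.2, 4], 0],
    [[0, 0, -45], [-44.3, -22.2, 4], 0],
    [[0, 0, -45], [-44.3, -22.2, 4], 0],
    [[0, 0, -45], [-44.3, -22.2, 4], 0],
    [[0, 0, -45], [-44.3, -22.2, 4], 0],
    [[0, 0, -45], [-44.3, -22.2, 4], 0],
    [[0, 0, -45], [-44.3, -22.2, 4], 0],
    [[0, 0, -45], [-44.3, -22.2, 4], 0],
    [[0, 0, -45], [-44.3, -22.2, 4], 0],
    [[0, 0, -45], [-44.3, -22.2, 4], 0]
  ]
}}

```text
t: 1.48
tool_pos: [0.5336, 0.2324, 0.1827]
tool_rot: [[-0.883, -0.469, -0.001], [-0.469, 0.883, 0.001], [0.0, 0.001, -1.0]]
contact_force: [-0.4, -0.2, -0.3]
gripper_width: 0.0439
```

Run:
```python
from h import *
snap('wrist','w1'); s=r.read_state(); print(s['t'],s['tool_pos'],s['tool_rot'],s['joint_positions'],s['gripper_width'])
```

```text
1.5333 [0.53351495 0.23273068 0.18293769] [[-8.82664139e-01 -4.70004272e-01 -4.18580635e-05]
 [-4.70004215e-01  8.82663981e-01  5.78434266e-04]
 [-2.34919971e-04  5.30236649e-04 -9.99999832e-01]] [ 2.01999677e+01  2.17923734e+00  7.76998242e+01  3.24353309e-02
  1.00111744e+02 -9.78289097e+01] 0.04401899789142605
```

View pics/w1.png

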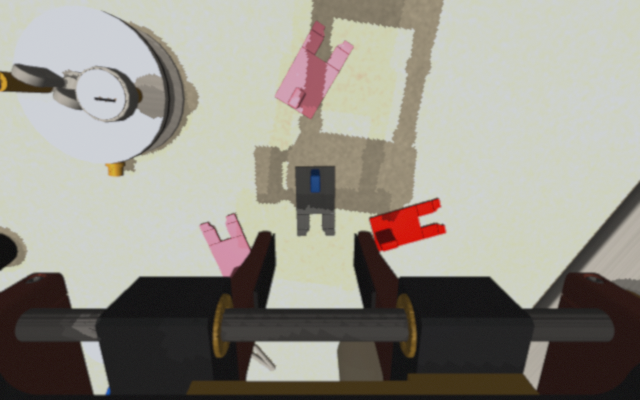

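The dark plate is at (315,200) with its blue fin at (315,180), squarely aligned. The housing is upper left. I'll enlarge.

Run:
```python
from h import *
d=load('w1')
c=cv2.resize(d['frame'][150:250,260:370],None,fx=6,fy=6,interpolation=cv2.INTER_CUBIC)
c2=cv2.resize(d['frame'][0:180,0:200],None,fx=4,fy=4,interpolation=cv2.INTER_CUBIC)
cv2.imwrite('pics/w1a.png',c[:600]);cv2.imwrite('pics/w1b.png',c2[:600])
hsv=cv2.cvtColor(d['frame'],cv2.COLOR_BGR2HSV); P=cloud(d)
m=(hsv[...,0]>95)&(hsv[...,0]<130)&(hsv[...,1]>120); m[:150]=0;m[250:]=0;m[:,:290]=0;m[:,340:]=0
v,u=np.nonzero(m); print('blue',u.min(),u.max(),v.min(),v.max(),P[m].mean(0),np.nanmax(P[m],0))
top=m&(P[...,2]>.037); print(P[top].mean(0),P[top][:,2].mean(),top.sum())
```

```text
blue 310 319 170 192 [0.52848177 0.2307066  0.03716691] [0.54055488 0.23889847 0.0428562 ]
[0.52930288 0.23146788 0.04104523] 0.041045232305204814 165
```

View pics/w1a.png

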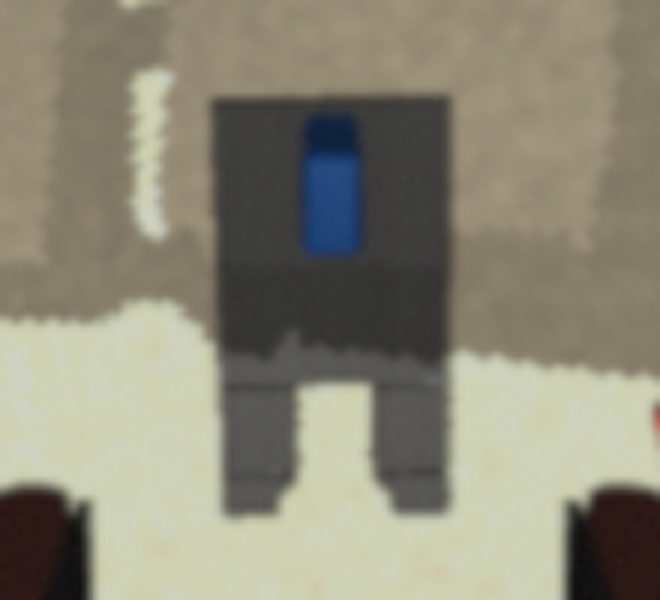

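View pics/w1b.png

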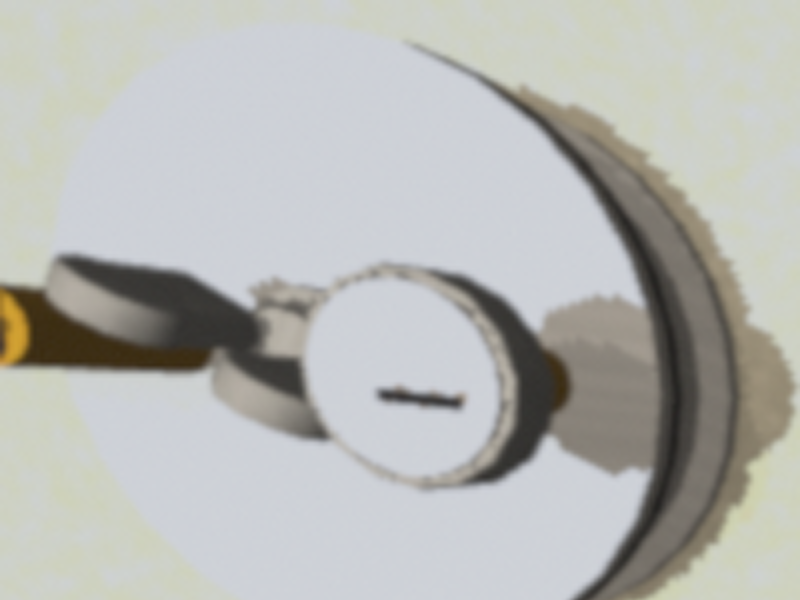

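Run:
```python
from h import *
d=load('w1')
C=lambda x,y:(260+x/6-.42,150+y/6-.42)
for n,x,y,z in [('fin top',331.5,204.5,.041),('finback',331.5,152,.041),('finfront',331.5,257,.041),('tL',212,97,.006),('tR',450,97,.006),('mL',222,516,.006),('mR',450,516,.006)]:
    print(n,atz(d,*C(x,y),z).round(4))
t=(atz(d,*C(212,97),.006)+atz(d,*C(450,97),.006))/2; m=(atz(d,*C(222,516),.006)+atz(d,*C(450,516),.006))/2
w=m-t; print(t,m,np.linalg.norm(w),np.degrees(np.arctan2(w[1],w[0])), t+w*11/82)
```

```text
fin top [0.53   0.2316 0.041 ]
finback [0.5221 0.2275 0.041 ]
finfront [0.5379 0.2359 0.041 ]
tL [0.5301 0.2072 0.006 ]
tR [0.5098 0.2454 0.006 ]
mL [0.6025 0.2464 0.006 ]
mR [0.5817 0.2854 0.006 ]
[0.51994613 0.22629737 0.006     ] [0.59211242 0.26591006 0.006     ] 0.08232337658339269 28.762764912317287 [0.52962698 0.23161126 0.006     ]
```

Run:
```python
from h import *
print(plan([.5298,.2316,.0105],118.6))
```

```text
(array([ 0.03,  0.01, -0.57]), array([ 0.39,  0.07, 17.24]))
```

>>> {"fn": "send_rows", "kwargs": {
  "steps": [
    [[0, 0, -0.5], [0.4, 0.05, 4], 0],
    [[0, 0, -0.5], [0.4, 0.05, 8], 0],
    [[0, 0, -0.5], [0.4, 0.05, 12], 0],
    [[0, 0, -0.5], [0.4, 0.05, 15], 0],
    [[0, 0, -0.5], [0.4, 0.05, 16.5], 0],
    [[0, 0, -0.5], [0.4, 0.05, 17.2], 0],
    [[0, 0, -0.5], [0.4, 0.05, 17.2], 0],
    [[0, 0, -0.5], [0.4, 0.05, 17.2], 1],
    [[0, 0, -0.5], [0.4, 0.05, 17.2], 1],
    [[0, 0, -0.5], [0.4, 0.05, 17.2], 1],
    [[0, 0, -0.5], [0.4, 0.05, 17.2], 1],
    [[0, 0, -0.5], [0.4, 0.05, 17.2], 1],
    [[0, 0, -0.5], [0.4, 0.05, 17.2], 1]
  ],
  "grip_force": 45
}}

```text
t: 2.62
tool_pos: [0.531, 0.2303, 0.0115]
tool_rot: [[-0.879, -0.476, 0.001], [-0.476, 0.879, 0.001], [-0.001, 0.0, -1.0]]
contact_force: [-0.8, -0.2, 2.0]
gripper_width: 0.0098
```

Run:
```python
from h import *
print(plan([.63,.06,.25],111))
```

```text
(array([0.02, 0.08, 7.43]), array([ -0.63, -19.68, -23.85]))
```

>>> {"fn": "send_rows", "kwargs": {
  "steps": [
    [[0, 0, 0], [0, 0, -1], 1],
    [[0, 0, 0], [0, 0, -4], 1],
    [[0, 0, 0], [0, 0, -8], 1],
    [[0, 0, 0], [0, 0, -12], 1],
    [[0, 0, 2], [0, -2, -16], 1],
    [[0, 0, 4], [0, -6, -19], 1],
    [[0, 0, 7], [-0.5, -9, -22], 1],
    [[0, 0, 7], [-0.6, -12.5, -24], 1],
    [[0, 0, 7], [-0.6, -16, -24], 1],
    [[0, 0, 7], [-0.6, -18.5, -24], 1],
    [[0, 0, 7], [-0.6, -19.6, -24], 1],
    [[0, 0, 7], [-0.6, -19.6, -24], 1],
    [[0, 0, 7], [-0.6, -19.6, -24], 1]
  ]
}}

```text
t: 3.7
tool_pos: [0.6288, 0.0607, 0.25]
tool_rot: [[-0.931, -0.365, -0.002], [-0.365, 0.931, 0.001], [0.001, 0.001, -1.0]]
contact_force: [0.0, -0.6, -1.3]
gripper_width: 0.0101
```

Run:
```python
from h import *
snap('wrist','w2'); s=r.read_state(); print(s['t'],s['tool_pos'],s['contact_force'],s['ft_torque'],s['joint_positions'],s['gripper_width'])
```

```text
3.75 [0.62863057 0.06151227 0.25019122] [-0.11324644 -0.32831985 -1.90817481] [ 0.02118277  0.05691916 -0.0075225 ] [ 2.47821626e+00  1.07513296e+01  6.16725456e+01  4.69943597e-02
  1.07657044e+02 -1.08980869e+02] 0.009648536119407658
```

View pics/w2.png

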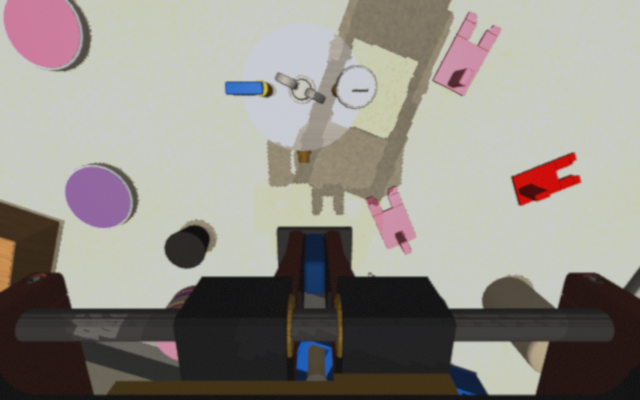

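The housing is seen nearly from above: nut (302,90), valve top (265,88), gauge dial (355,88). The plate is held by its fin at (315,250).

Run:
```python
from h import *
d=load('w2')
c=cv2.resize(d['frame'][15:165,210:410],None,fx=4,fy=4,interpolation=cv2.INTER_CUBIC)
cv2.imwrite('pics/w2a.png',c[:600])
P=cloud(d)
for f in ('w2','w1'):
  d=load(f);P=cloud(d)
  m=(abs(P[...,2]-.05)<.004)&(np.hypot(P[...,0]-.548,P[...,1]-.0145)<.08)
  m=m.astype(np.uint8); 
  cs,_=cv2.findContours(m,cv2.RETR_EXTERNAL,cv2.CHAIN_APPROX_NONE); c=max(cs,key=len)[:,0]
  h=cv2.convexHull(c)[:,0]
  Q=np.array([atz(d,u,v,.05)[:2] for u,v in h])
  A=np.c_[2*Q,np.ones(len(Q))]; s=np.linalg.lstsq(A,(Q**2).sum(1),rcond=None)[0]; print(f,s[:2],np.sqrt(s[2]+s[0]**2+s[1]**2),np.nanmedian(P[...,2][m>0]))
```

```text
w2 [0.54542421 0.01422093] 0.06576447555883264 0.05042593164602299
w1 [0.54536976 0.01491516] 0.06639393778306925 0.05042296831268084
```

View pics/w2a.png

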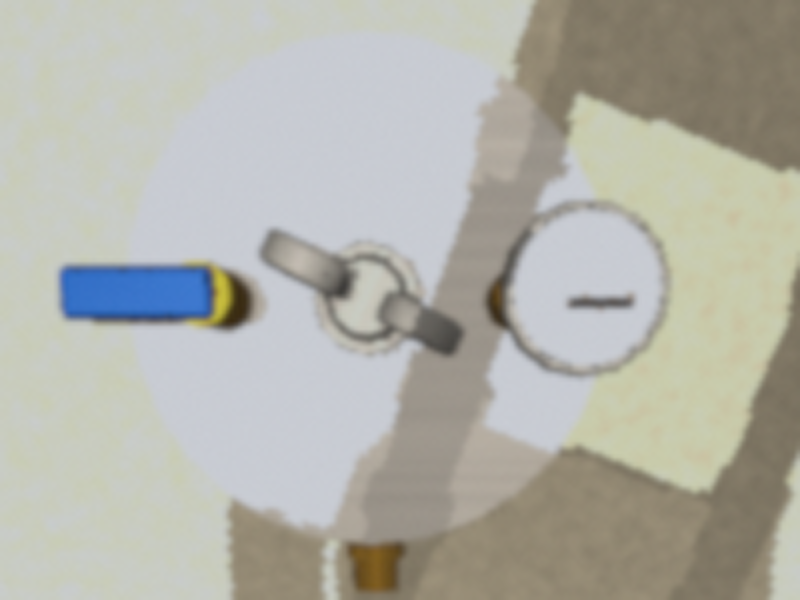

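Run:
```python
from h import *
d=load('w2')
C=lambda x,y:(210+x/4-.375,15+y/4-.375)
p={}
for n,x,y,z in [('dial',587,288,.115),('lev_out',62,292,.105),('lev_in',213,292,.105),('knob',375,545,.03),('hub',367,298,.064),('wA',284,258,.10),('wB',440,330,.10),('stemG',500,300,.085)]:
    p[n]=atz(d,*C(x,y),z); print(n,p[n].round(4),atd(d,*C(x,y)).round(4))
a=lambda v:np.degrees(np.arctan2(v[1],v[0]))
o=np.array([.5454,.0146,0])
print('dial dir',a(p['dial']-o),np.hypot(*(p['dial']-o)[:2]),'lev',a(p['lev_in']-p['lev_out']),'lev->dial',a(p['dial']-p['lev_out']),'knob',a(p['knob']-o),'wing',a(p['wB']-p['wA']),np.linalg.norm(p['wB']-p['wA']), (p['wA']+p['wB'])/2)
P=cloud(d); m=(np.hypot(P[...,0]-o[0],P[...,1]-o[1])<.03)&(P[...,2]>.075)
q=P[m]; print(len(q),q[:,2].max(),np.percentile(q[:,2],[50,90,98]),q.mean(0)); c=q[:,:2]-q[:,:2].mean(0); w=np.linalg.svd(c,full_matrices=False)[2][0]; print(a(w))
```

```text
dial [0.527  0.0614 0.115 ] [0.5269 0.0615 0.114 ]
lev_out [ 0.5711 -0.0499  0.105 ] [ 0.5715 -0.0515  0.0989]
lev_in [ 0.5584 -0.0175  0.105 ] [ 0.5585 -0.0186  0.0981]
knob [0.61   0.0396 0.03  ] [0.6105 0.0397 0.0263]
hub [0.5455 0.0139 0.064 ] [0.5458 0.0144 0.073 ]
wA [ 0.5453 -0.0053  0.1   ] [ 0.5455 -0.0049  0.1036]
wB [0.5469 0.0343 0.1   ] [0.547  0.0343 0.1034]
stemG [0.5346 0.0456 0.085 ] [0.5355 0.045  0.0994]
dial dir 111.45701894843079 0.050283889369150216 lev 111.46810759302437 lev->dial 111.64212635469332 knob 21.18934642527153 wing 87.77049414010492 0.03970144275355748 [0.54612087 0.01451123 0.1       ]
398 0.10509482932755454 [0.10181025 0.10368263 0.10462627] [0.54570215 0.01410317 0.10059959]
85.38178900572782
```

Run:
```python
from h import *
print(plan([.4488,-.0238,.075],111.5), plan([.4488,-.0238,.17],111.5))
```

```text
(array([ 0.07, -0.06, -0.03]), array([19.84, -1.38, 17.54])) (array([ 0.07, -0.06, -0.03]), array([19.85, -1.37,  8.04]))
```

>>> {"fn": "send_rows", "kwargs": {
  "steps": [
    [[0, 0, 0], [3, -0.2, 1], 1],
    [[0, 0, 0], [6.5, -0.5, 3], 1],
    [[0, 0, 0], [10, -0.7, 5], 1],
    [[0, 0, 0], [13.5, -1, 7], 1],
    [[0, 0, 0], [17, -1.2, 8], 1],
    [[0, 0, 0], [19, -1.3, 9], 1],
    [[0, 0, 0], [19.8, -1.4, 10.5], 1],
    [[0, 0, 0], [19.8, -1.4, 13], 1],
    [[0, 0, 0], [19.8, -1.4, 15], 1],
    [[0, 0, 0], [19.8, -1.4, 16.5], 1],
    [[0, 0, 0], [19.8, -1.4, 17.5], 1],
    [[0, 0, 0], [19.8, -1.4, 17.5], 1],
    [[0, 0, 0], [19.8, -1.4, 17.5], 1]
  ]
}}

```text
t: 4.83
tool_pos: [0.4498, -0.024, 0.0758]
tool_rot: [[-0.93, -0.367, -0.0], [-0.367, 0.93, 0.0], [0.0, 0.0, -1.0]]
contact_force: [0.3, 0.3, -1.9]
gripper_width: 0.0095
```

Run:
```python
from h import *
s=r.read_state(); print(s['t'],s['tool_pos'],s['contact_force'],s['ft_torque'],s['gripper_width'])
snap('side','s2');snap('wrist','w3')
e=load('side0');d=load('s2')
cv2.imwrite('pics/s2a.png',cv2.resize(d['frame'][130:260,210:370],None,fx=5,fy=5,interpolation=cv2.INTER_CUBIC)[:600])
```

```text
4.8333 [ 0.44976659 -0.0240115   0.0757634 ] [ 0.31723079  0.26524239 -1.94395942] [ 0.01739619  0.02253968 -0.01589731] 0.00953691337351
```

View pics/s2a.png

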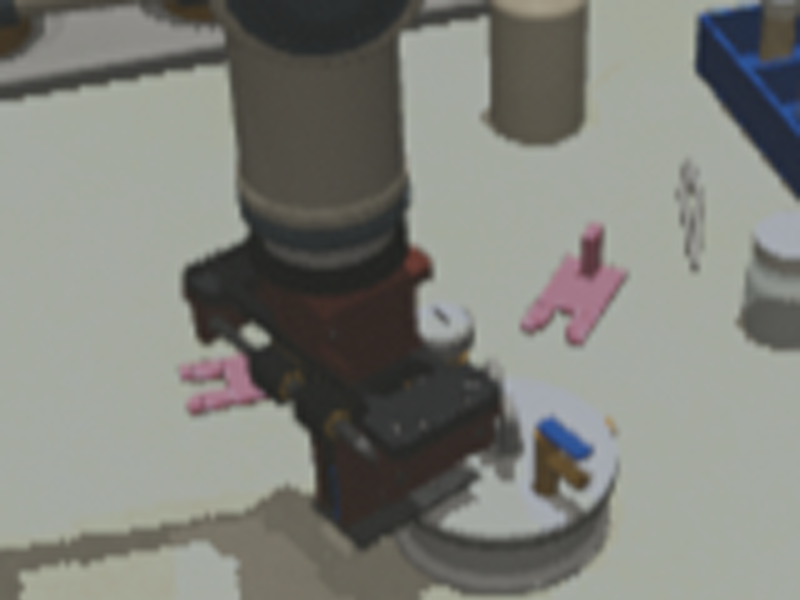

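View pics/w3.png

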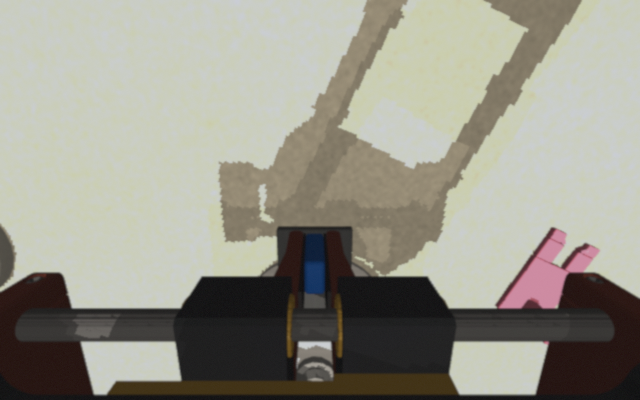

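>>> {"fn": "send_rows", "kwargs": {
  "steps": [
    [[0, 0, 0], [0, 0, 0.8], 1],
    [[0, 0, 0], [0, 0, 1.15], 1],
    [[0, 0, 0], [0, 0, 1.25], 1],
    [[0, 0, 0], [0, 0, 1.25], 1]
  ]
}}

```text
t: 5.27
tool_pos: [0.4498, -0.0249, 0.0626]
tool_rot: [[-0.931, -0.365, -0.001], [-0.365, 0.931, 0.0], [0.001, 0.0, -1.0]]
contact_force: [-0.3, 0.6, -1.4]
gripper_width: 0.01
```

Run:
```python
from h import *
s=r.read_state(); print(s['t'],s['tool_pos'],s['contact_force'],s['ft_torque'])
```

```text
5.2667 [ 0.4498063  -0.02494177  0.06262018] [-0.31307753  0.56413208 -1.41056206] [-0.00935798  0.04502488  0.04137524]
```

>>> {"fn": "send_rows", "kwargs": {
  "steps": [
    [[0, 0, 0], [-0.7, 0.08, 0], 1],
    [[0, 0, 0], [-1.4, 0.08, 0], 1],
    [[0, 0, 0], [-2.1, 0.08, 0], 1],
    [[0, 0, 0], [-2.8, 0.08, 0], 1],
    [[0, 0, 0], [-3.4, 0.08, 0], 1],
    [[0, 0, 0], [-4, 0.08, 0], 1],
    [[0, 0, 0], [-4.4, 0.08, 0], 1],
    [[0, 0, 0], [-4.7, 0.08, 0], 1],
    [[0, 0, 0], [-4.7, 0.08, 0], 1]
  ]
}}

```text
t: 6.02
tool_pos: [0.4939, -0.0068, 0.063]
tool_rot: [[-0.931, -0.366, -0.0], [-0.366, 0.931, 0.0], [0.0, 0.0, -1.0]]
contact_force: [-0.4, -0.5, -1.2]
gripper_width: 0.0095
```

Run:
```python
from h import *
s=r.read_state(); print(s['t'],s['tool_pos'],s['contact_force'],s['ft_torque'])
snap('scene','c4');snap('wrist','w4')
d=load('c4')
cv2.imwrite('pics/c4a.png',cv2.resize(d['frame'][150:240,270:390],None,fx=6,fy=6,interpolation=cv2.INTER_CUBIC)[:600])
```

```text
6.0167 [ 0.49394077 -0.00676742  0.06302575] [-0.42707359 -0.46766074 -1.22822951] [0.08604923 0.05001372 0.00289751]
```

View pics/c4a.png

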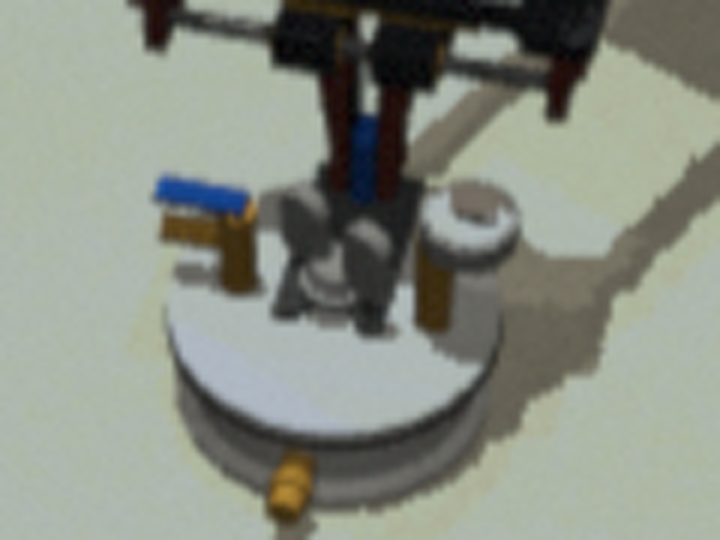

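>>> {"fn": "send_rows", "kwargs": {
  "steps": [
    [[0, 0, 0], [-0.2, 0.04, 0], 1],
    [[0, 0, 0], [-0.4, 0.04, 0], 1],
    [[0, 0, 0], [-0.5, 0.04, 0], 1],
    [[0, 0, 0], [-0.6, 0.04, 0], 1],
    [[0, 0, 0], [-0.65, 0.04, 0], 1],
    [[0, 0, 0], [-0.65, 0.04, 0], 1]
  ]
}}

```text
t: 6.62
tool_pos: [0.4995, -0.0042, 0.0632]
tool_rot: [[-0.931, -0.366, 0.0], [-0.366, 0.931, -0.0], [-0.0, -0.0, -1.0]]
contact_force: [-0.3, 0.6, -2.3]
gripper_width: 0.0099
```

>>> {"fn": "send_rows", "kwargs": {
  "steps": [
    [[0, 0, 0], [-0.05, 0, 0], 1],
    [[0, 0, 0], [-0.1, 0, 0], 1],
    [[0, 0, 0], [-0.1, 0, 0], 1]
  ]
}}

```text
t: 6.87
tool_pos: [0.5003, -0.0039, 0.0631]
tool_rot: [[-0.931, -0.365, -0.0], [-0.365, 0.931, -0.0], [0.0, 0.0, -1.0]]
contact_force: [0.0, 0.2, -1.3]
gripper_width: 0.01
```

>>> {"fn": "send_rows", "kwargs": {
  "steps": [
    [[0, 0, 0], [-0.05, 0, 0], 1],
    [[0, 0, 0], [-0.1, 0, 0], 1],
    [[0, 0, 0], [-0.15, 0, 0], 1],
    [[0, 0, 0], [-0.15, 0, 0], 1]
  ]
}}

```text
t: 7.2
tool_pos: [0.5006, -0.0038, 0.0631]
tool_rot: [[-0.931, -0.365, -0.003], [-0.365, 0.931, -0.001], [0.003, 0.0, -1.0]]
contact_force: [-6.4, -3.1, 2.5]
gripper_width: 0.0098
```

>>> {"fn": "send_rows", "kwargs": {
  "steps": [
    [[0, 0, 0], [0.02, 0, 0.05], 1],
    [[0, 0, 0], [0.02, 0, 0.1], 1],
    [[0, 0, 0], [0.02, 0, 0.12], 1],
    [[0, 0, 0], [0.02, 0, 0.12], 1]
  ]
}}

```text
t: 7.53
tool_pos: [0.5006, -0.0039, 0.0619]
tool_rot: [[-0.931, -0.365, -0.002], [-0.365, 0.931, -0.001], [0.003, 0.0, -1.0]]
contact_force: [-6.0, -2.1, 1.6]
gripper_width: 0.0096
```

>>> {"fn": "send_rows", "kwargs": {
  "steps": [
    [[0, 0, 0], [0, 0, 0.05], 1],
    [[0, 0, 0], [0, 0, 0.05], 1]
  ]
}}

```text
t: 7.7
tool_pos: [0.5006, -0.0039, 0.0617]
tool_rot: [[-0.931, -0.365, -0.002], [-0.365, 0.931, -0.001], [0.003, -0.0, -1.0]]
contact_force: [-6.5, -1.5, 3.0]
gripper_width: 0.01
```

>>> {"fn": "send_rows", "kwargs": {
  "steps": [
    [[0, 0, 0], [0, 0, 0], 0.45],
    [[0, 0, 0], [0, 0, 0], 0.45],
    [[0, 0, 0], [0, 0, 0], 0.45],
    [[0, 0, 0], [0, 0, 0], 0.45]
  ]
}}

```text
t: 8.03
tool_pos: [0.502, -0.0033, 0.0617]
tool_rot: [[-0.931, -0.366, 0.001], [-0.366, 0.931, 0.0], [-0.001, -0.0, -1.0]]
contact_force: [0.7, -0.2, -0.2]
gripper_width: 0.0241
```

Run:
```python
from h import *
s=r.read_state(); print(s['t'],s['tool_pos'],s['contact_force'],s['ft_torque'],s['gripper_width'],s['joint_positions'])
print(plan([.4585,-.0201,.20],111.5))
```

```text
8.0333 [ 0.50195338 -0.00329295  0.06166786] [ 0.73238762 -0.15200594 -0.22278404] [ 0.04008723  0.03292145 -0.05023703] 0.02406855851212298 [-4.26799611e+00 -8.43029262e+00  1.00268196e+02  1.18821249e-02
  8.81084720e+01 -1.15713802e+02]
(array([-0.01,  0.05, -0.05]), array([  4.65,   0.02, -13.84]))
```

Run:
```python
from h import *
print(plan([.541,-.066,.22],-3))
```

```text
(array([5.0000e-02, 5.0000e-02, 1.1445e+02]), array([ -1.36,  -7.27, -15.83]))
```

>>> {"fn": "send_rows", "kwargs": {
  "steps": [
    [[0, 0, 0], [0, 0, -2], 0.45],
    [[0, 0, 0], [0, 0, -5], 0.45],
    [[0, 0, 0], [0, 0, -9], 0.45],
    [[0, 0, 7], [0, 0, -13], 0.45],
    [[0, 0, 14], [-0.5, -2, -15.8], 0.45],
    [[0, 0, 21], [-1, -4, -15.8], 0.45],
    [[0, 0, 28], [-1.4, -7.3, -15.8], 0.45],
    [[0, 0, 35], [-1.4, -7.3, -15.8], 0.45],
    [[0, 0, 42], [-1.4, -7.3, -15.8], 0.45],
    [[0, 0, 49], [-1.4, -7.3, -15.8], 0.45],
    [[0, 0, 56], [-1.4, -7.3, -15.8], 0.45],
    [[0, 0, 63], [-1.4, -7.3, -15.8], 0.45],
    [[0, 0, 70], [-1.4, -7.3, -15.8], 0.45],
    [[0, 0, 77], [-1.4, -7.3, -15.8], 0.45],
    [[0, 0, 84], [-1.4, -7.3, -15.8], 0.45],
    [[0, 0, 91], [-1.4, -7.3, -15.8], 0.45],
    [[0, 0, 98], [-1.4, -7.3, -15.8], 0.45],
    [[0, 0, 105], [-1.4, -7.3, -15.8], 0.45],
    [[0, 0, 112], [-1.4, -7.3, -15.8], 0.45],
    [[0, 0, 114.5], [-1.4, -7.3, -15.8], 0.45]
  ]
}}

```text
t: 9.7
tool_pos: [0.5415, -0.0662, 0.2195]
tool_rot: [[0.06, 0.998, 0.0], [0.998, -0.06, 0.0], [0.0, 0.0, -1.0]]
contact_force: [0.0, -0.9, -0.4]
gripper_width: 0.0237
```

>>> {"fn": "send_rows", "kwargs": {
  "steps": [
    [[0, 0, 0], [0, 0, 0], 0.45],
    [[0, 0, 0], [0, 0, 0], 0.45]
  ]
}}

```text
t: 9.87
tool_pos: [0.5414, -0.0662, 0.2194]
tool_rot: [[0.052, 0.999, 0.0], [0.999, -0.052, 0.0], [0.0, 0.0, -1.0]]
contact_force: [-0.0, 0.2, -0.4]
gripper_width: 0.0241
```

Run:
```python
from h import *
s=r.read_state();snap('wrist','w5');  print(s['t'],s['tool_pos'],s['tool_rot'],s['joint_positions'],s['contact_force'],s['ft_torque'])
d=load('w5')
cv2.imwrite('pics/w5a.png',cv2.resize(d['frame'][20:220,210:440],None,fx=3,fy=3,interpolation=cv2.INTER_CUBIC))
```

```text
9.8667 [ 0.54141666 -0.06619385  0.21942696] [[ 5.15369081e-02  9.98671072e-01  1.94594362e-04]
 [ 9.98671090e-01 -5.15369148e-02  2.97984869e-05]
 [ 3.97876799e-05  1.92800042e-04 -9.99999981e-01]] [-1.05465977e+01 -3.25247806e+00  7.94065679e+01  3.83035186e-03
  1.03835262e+02 -7.59152514e+00] [-0.01668875  0.17896145 -0.40038301] [-0.0521304   0.07334206  0.03036782]
```

View pics/w5.png

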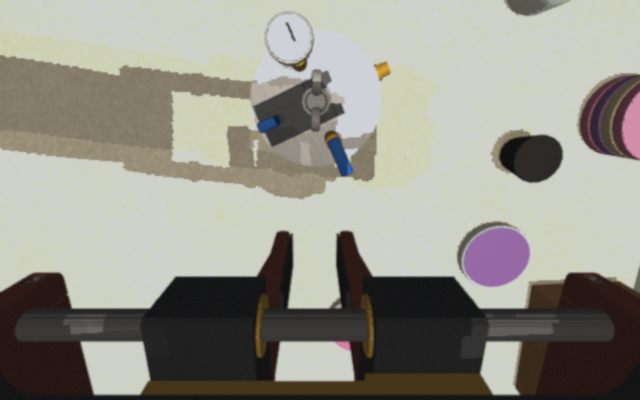

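View pics/w5a.png

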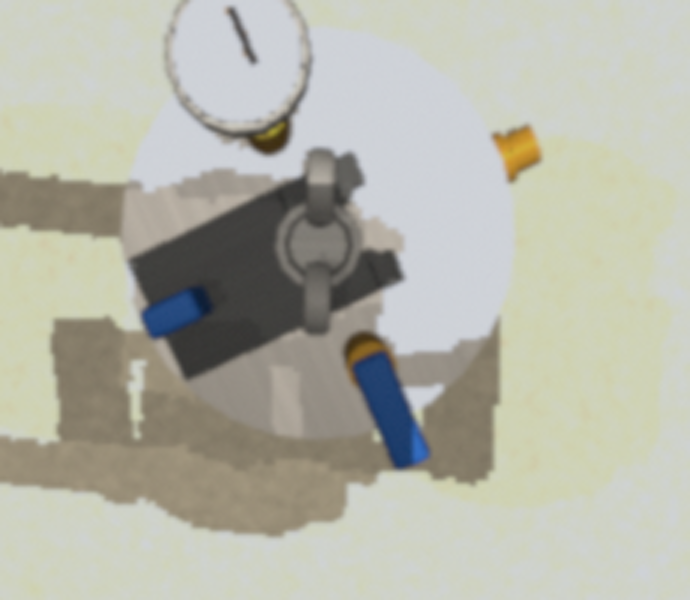

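The plate sits under the nut between gauge and valve; the wings run vertically in the image (fin at (268,124), hub at (315,100)). Next I'll check that it is home.

Run:
```python
from h import *
d=load('w5')
C=lambda x,y:(210+x/3-.33,20+y/3-.33)
a=lambda v:np.degrees(np.arctan2(v[1],v[0]))
f=lambda x,y,z:atz(d,*C(x,y),z)
t1,t2=f(130,260,.056),f(188,380,.056); m2=f(404,275,.056); m1=f(352,157,.056)
t=(t1+t2)/2
print('tail',t,np.linalg.norm(t1-t2),'mouth',(m1+m2)/2, a(m2-t2),np.linalg.norm(m2-t2))
x=np.array([np.cos(np.radians(21.5)),np.sin(np.radians(21.5)),0])
print('seat from tail',t+.06*x,'fin',f(173,312,.091),f(173,312,.091)+.049*x)
P=cloud(d)
m=(abs(P[...,2]-.05)<.003)&(np.hypot(P[...,0]-.546,P[...,1]-.0145)<.08)
h=cv2.convexHull(max(cv2.findContours(m.astype(np.uint8),0,1)[0],key=len))[:,0]
Q=np.array([atz(d,u,v,.05)[:2] for u,v in h]); A=np.c_[2*Q,np.ones(len(Q))]; s=np.linalg.lstsq(A,(Q**2).sum(1),rcond=None)[0]; print(s[:2],np.sqrt(s[2]+s[0]**2+s[1]**2))
m=(np.hypot(P[...,0]-.546,P[...,1]-.0145)<.03)&(P[...,2]>.085); q=P[m]; c=q[:,:2]-q[:,:2].mean(0)
print('wings',q.mean(0),np.percentile(q[:,2],[50,98]),a(np.linalg.svd(c,full_matrices=False)[2][0]))
print('wA',f(320,160,.103),'wB',f(316,320,.095),f(316,305,.103),'hub',f(318,243,.07),f(318,243,.0735))
```

```text
tail [ 0.49132501 -0.00786804  0.056     ] 0.043302358903170614 mouth [0.56600999 0.02167417 0.056     ] 22.527686153656468 0.08094192848729852
seat from tail [0.54715007 0.01412203 0.056     ] fin [ 0.50131325 -0.00330281  0.091     ] [0.54690371 0.01465575 0.091     ]
[0.54612572 0.01416308] 0.06576692204913132
wings [0.54605476 0.0148287  0.10109382] [0.10183657 0.10441151] -94.72721883713128
wA [0.54727743 0.03594876 0.103     ] wB [ 0.5440355  -0.00753234  0.095     ] [ 0.54425222 -0.00278854  0.103     ] hub [0.54581595 0.01443912 0.07      ] [0.54579923 0.01441036 0.0735    ]
```

Run:
```python
from h import *
print(plan([.5460,.0145,.076],-4.3))
```

```text
(array([ 0.01, -0.  ,  1.35]), array([ 8.08,  0.04, 14.35]))
```

>>> {"fn": "send_rows", "kwargs": {
  "steps": [
    [[0, 0, 1.3], [3.5, 0.05, 2], 0.55],
    [[0, 0, 1.3], [7, 0.05, 5], 0.55],
    [[0, 0, 1.3], [8.1, 0.05, 8], 0.55],
    [[0, 0, 1.3], [8.1, 0.05, 9.5], 0.55],
    [[0, 0, 1.3], [8.1, 0.05, 9.5], 0.55]
  ]
}}

```text
t: 10.33
tool_pos: [0.5438, 0.0157, 0.1193]
tool_rot: [[0.073, 0.997, -0.008], [0.997, -0.073, 0.0], [-0.0, -0.008, -1.0]]
contact_force: [0.0, 0.2, 0.1]
gripper_width: 0.0203
```

Run:
```python
from h import *
s=r.read_state();snap('wrist','w6');  print(s['t'],s['tool_pos'],s['tool_rot'],s['contact_force'],s['ft_torque'],plan([.5460,.0145,.076],-4.3))
```

```text
10.3333 [0.54377164 0.01572902 0.11934714] [[ 7.28416606e-02  9.97310890e-01 -8.06723133e-03]
 [ 9.97343465e-01 -7.28419146e-02  2.62728248e-04]
 [-3.25610832e-04 -8.06493800e-03 -9.99967425e-01]] [0.00261659 0.16735752 0.10098696] [-0.07131412  0.07375111 -0.00599285] (array([-0.25,  0.02,  0.06]), array([-0.05,  0.13,  4.63]))
```

View pics/w6.png

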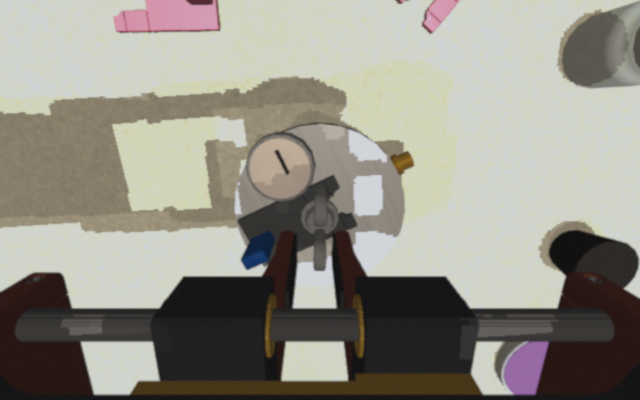

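>>> {"fn": "send_rows", "kwargs": {
  "steps": [
    [[0, 0, 0], [0, 0, 0], 0.55],
    [[0, 0, 0], [0, 0, 0], 0.55],
    [[0, 0, 0], [0, 0, 0], 0.55]
  ]
}}

```text
t: 10.63
tool_pos: [0.5472, 0.014, 0.1267]
tool_rot: [[0.077, 0.997, 0.004], [0.997, -0.077, -0.0], [0.0, 0.004, -1.0]]
contact_force: [0.4, 0.7, 0.5]
gripper_width: 0.02
```

Run:
```python
from h import *
s=r.read_state(); print(s['t'],s['tool_pos'],s['tool_rot'],s['qvel'],plan([.5460,.0145,.076],-4.3))
```

```text
10.6333 [0.54717531 0.01399855 0.12673476] [[ 7.67260642e-02  9.97045633e-01  3.62180287e-03]
 [ 9.97052208e-01 -7.67258392e-02 -2.01231270e-04]
 [ 7.72491062e-05  3.62656624e-03 -9.99993421e-01]] [ 0.04401572  0.06148367  0.40628885  0.05666798 -0.00301134  0.06432931] (array([ 0.21, -0.  , -0.1 ]), array([ 0.04, -0.14,  5.07]))
```

>>> {"fn": "send_rows", "kwargs": {
  "steps": [
    [[0, 0, 0], [0, 0, 1], 0.55],
    [[0, 0, 0], [0, 0, 2], 0.55],
    [[0, 0, 0], [0, 0, 3], 0.55],
    [[0, 0, 0], [0, 0, 4], 0.55],
    [[0, 0, 0], [0, 0, 4.5], 0.55],
    [[0, 0, 0], [0, 0, 4.8], 0.55],
    [[0, 0, 0], [0, 0, 4.8], 0.55],
    [[0, 0, 0], [0, 0, 4.8], 0.55]
  ]
}}

```text
t: 11.3
tool_pos: [0.5461, 0.0146, 0.0764]
tool_rot: [[0.076, 0.997, -0.0], [0.997, -0.076, -0.0], [-0.0, -0.0, -1.0]]
contact_force: [0.6, -0.3, 1.0]
gripper_width: 0.0198
```

Run:
```python
from h import *
s=r.read_state(); print(s['t'],s['tool_pos'],s['tool_rot'],s['contact_force'],s['ft_torque'],plan([.5460,.0145,.076],-4.3))
```

```text
11.3 [0.54613643 0.01462849 0.07642689] [[ 7.60146194e-02  9.97106700e-01 -8.06161895e-05]
 [ 9.97106703e-01 -7.60146201e-02 -5.59028555e-06]
 [-1.17021202e-05 -7.99579995e-05 -9.99999997e-01]] [ 0.59437241 -0.30718742  1.02918528] [-0.1126216   0.04211487 -0.0324598 ] (array([-0.  ,  0.  , -0.06]), array([-0.01, -0.01,  0.04]))
```

Perfectly placed. Grip the wings, then read the torque baseline.

>>> {"fn": "send_rows", "kwargs": {
  "steps": [
    [[0, 0, 0], [0, 0, 0], 1],
    [[0, 0, 0], [0, 0, 0], 1],
    [[0, 0, 0], [0, 0, 0], 1],
    [[0, 0, 0], [0, 0, 0], 1],
    [[0, 0, 0], [0, 0, 0], 1]
  ],
  "grip_force": 30
}}

```text
t: 11.72
tool_pos: [0.5469, 0.0146, 0.0772]
tool_rot: [[0.076, 0.997, 0.002], [0.997, -0.076, -0.0], [0.0, 0.002, -1.0]]
contact_force: [2.4, 0.7, 0.7]
gripper_width: 0.0081
```

Run:
```python
from h import *
for i in range(1):
  s=r.read_state(); print(s['t'],s['tool_pos'],s['contact_force'],s['ft_torque'],s['gripper_width'],s['joint_efforts'])
```

```text
11.7167 [0.54687599 0.0146087  0.07716928] [2.37156787 0.7100912  0.66353261] [-0.08948017 -0.43961599  0.06120436] 0.008117922811081204 [ 2.54004408e-02 -3.79692078e+01 -3.82844710e+01  2.24128598e-02
  1.00339103e+00 -3.35385441e-03]
```

>>> {"fn": "send_rows", "kwargs": {
  "steps": [
    [[0, 0, 3], [0, 0.06, 0], 1],
    [[0, 0, 8], [0, 0.06, 0.02], 1],
    [[0, 0, 13], [0, 0.06, 0.03], 1],
    [[0, 0, 18], [0, 0.06, 0.04], 1],
    [[0, 0, 23], [0, 0.06, 0.05], 1],
    [[0, 0, 28], [0, 0.06, 0.06], 1],
    [[0, 0, 33], [0, 0.06, 0.07], 1],
    [[0, 0, 38], [0, 0.06, 0.08], 1],
    [[0, 0, 43], [0, 0.06, 0.1], 1],
    [[0, 0, 48], [0, 0.06, 0.11], 1],
    [[0, 0, 53], [0, 0.06, 0.12], 1],
    [[0, 0, 57], [0, 0.06, 0.13], 1],
    [[0, 0, 60], [0, 0.06, 0.13], 1],
    [[0, 0, 60], [0, 0.06, 0.13], 1]
  ]
}}

```text
t: 12.88
tool_pos: [0.5471, 0.0145, 0.0759]
tool_rot: [[0.902, 0.431, 0.001], [0.431, -0.902, -0.0], [0.001, 0.001, -1.0]]
contact_force: [0.9, -0.3, 2.0]
gripper_width: 0.0077
```

```bash
cat >> h.py <<'E'
def st():
  s=r.read_state(); y=s['tool_rot'][:,1]; print(round(s['t'],2),s['tool_pos'].round(4),'F',s['contact_force'].round(2),'M',s['ft_torque'].round(3),'w',round(s['gripper_width'],4),'J6',s['joint_positions'][5].round(2),s['joint_efforts'][[0,5]].round(4),'yaw',np.degrees(np.arctan2(y[1],y[0])).round(2))
E
python3 -c "
from h import *
st()"
```

```text
12.88 [0.5471 0.0145 0.0759] F [ 0.88 -0.29  2.05] M [-0.081 -0.118  0.006] w 0.0077 J6 62.43 [0.1    0.8337] yaw -64.47
```

```bash
cat >> h.py <<'E'
def avg(n=12):
  A=[]
  for i in range(n):
    s=r.read_state(); A.append(np.r_[s['contact_force'],s['ft_torque'],s['joint_efforts'][[0,5]]]); 
    if i<n-1: r.get_image('wrist')
  A=np.array(A); print('n',n,'mean',A.mean(0).round(3),'sd',A.std(0).round(3)); st()
E
python3 -c "
from h import *
avg(12)"
```

```text
n 12 mean [ 1.24  -0.373  4.225 -0.081 -0.123  0.054  0.168  0.149] sd [0.35  0.323 1.056 0.027 0.022 0.031 0.036 0.236]
13.43 [0.5471 0.0145 0.0758] F [ 1.77 -0.81  4.61] M [-0.039 -0.121  0.071] w 0.0077 J6 62.3 [0.2014 0.0418] yaw -64.34
```

>>> {"fn": "send_rows", "kwargs": {
  "steps": [
    [[0, 0, 0], [0, 0, -0.03], 0.55],
    [[0, 0, 0], [0, 0, -0.03], 0.55],
    [[0, 0, 0], [0, 0, -0.03], 0.55],
    [[0, 0, 0], [0, 0, -1.5], 0.55],
    [[0, 0, 0], [0, 0, -3.5], 0.55],
    [[0, 0, -7], [0, 0, -4.6], 0.55],
    [[0, 0, -14], [0, 0, -4.6], 0.55],
    [[0, 0, -21], [0, 0, -4.6], 0.55],
    [[0, 0, -28], [0, 0, -4.6], 0.55],
    [[0, 0, -35], [0, 0, -4.6], 0.55],
    [[0, 0, -42], [0, 0, -4.6], 0.55],
    [[0, 0, -49], [0, 0, -4.6], 0.55],
    [[0, 0, -56], [0, 0, -4.6], 0.55],
    [[0, 0, -63], [0, 0, -4.6], 0.55],
    [[0, 0, -70], [0, 0, -4.6], 0.55],
    [[0, 0, -77], [0, 0, -4.6], 0.55],
    [[0, 0, -84], [0, 0, -4.6], 0.55],
    [[0, 0, -91], [0, 0, -4.6], 0.55],
    [[0, 0, -98], [0, 0, -4.6], 0.55],
    [[0, 0, -105], [0, 0, -4.6], 0.55]
  ]
}}

```text
t: 15.1
tool_pos: [0.5461, 0.0146, 0.1202]
tool_rot: [[-0.656, 0.755, -0.002], [0.755, 0.656, 0.0], [0.001, -0.001, -1.0]]
contact_force: [0.1, -0.6, -0.4]
gripper_width: 0.0199
```

>>> {"fn": "send_rows", "kwargs": {
  "steps": [
    [[0, 0, -7], [0, 0, 0], 0.55],
    [[0, 0, -14], [0, 0, 0], 0.55],
    [[0, 0, -21], [0, 0, 0], 0.55],
    [[0, 0, -28], [0, 0, 0], 0.55],
    [[0, 0, -35], [0, 0, 0], 0.55],
    [[0, 0, -42], [0, 0, 0], 0.55],
    [[0, 0, -49], [0, 0, 0], 0.55],
    [[0, 0, -56], [0, 0, 0], 0.55],
    [[0, 0, -63], [0, 0, 0], 0.55],
    [[0, 0, -70], [0, 0, 0], 0.55],
    [[0, 0, -75], [0, 0, 0], 0.55],
    [[0, 0, -75], [0, 0, 0], 0.55],
    [[0, 0, -75], [0, 0, 0], 0.55]
  ]
}}

```text
t: 16.18
tool_pos: [0.5463, 0.0146, 0.1205]
tool_rot: [[-0.903, -0.43, -0.001], [-0.43, 0.903, 0.0], [0.001, 0.001, -1.0]]
contact_force: [0.3, 0.6, 0.8]
gripper_width: 0.0197
```

Run:
```python
from h import *
st(); snap('wrist','w7'); snap('side','s7'); st()
d=load('s7'); cv2.imwrite('pics/s7a.png',cv2.resize(d['frame'][130:260,240:400],None,fx=4,fy=4,interpolation=cv2.INTER_CUBIC))
```

```text
16.18 [0.5463 0.0146 0.1205] F [0.35 0.62 0.84] M [-0.007 -0.014 -0.052] w 0.0197 J6 -117.52 [-0.0024 -0.3213] yaw 115.48
16.28 [0.5465 0.0146 0.1207] F [-0.21  0.61 -0.2 ] M [ 0.087  0.041 -0.001] w 0.0199 J6 -117.53 [0.0014 0.0001] yaw 115.5
```

View pics/w7.png

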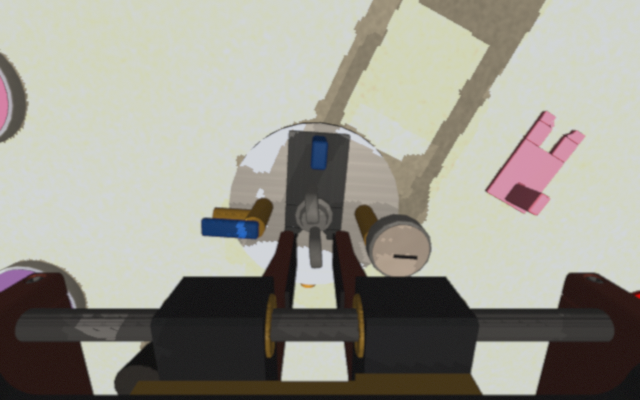

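>>> {"fn": "send_rows", "kwargs": {
  "steps": [
    [[0, 0, 0], [0, 0, 1], 0.55],
    [[0, 0, 0], [0, 0, 2], 0.55],
    [[0, 0, 0], [0, 0, 3], 0.55],
    [[0, 0, 0], [0, 0, 4], 0.55],
    [[0, 0, 0], [0, 0, 4.5], 0.55],
    [[0, 0, 0], [0, 0, 4.6], 0.55],
    [[0, 0, 0], [0, 0, 4.6], 0.55],
    [[0, 0, 0], [0, 0, 4.6], 1],
    [[0, 0, 0], [0, 0, 4.6], 1],
    [[0, 0, 0], [0, 0, 4.6], 1],
    [[0, 0, 0], [0, 0, 4.6], 1],
    [[0, 0, 0], [0, 0, 4.6], 1]
  ]
}}

```text
t: 17.28
tool_pos: [0.5471, 0.0145, 0.0758]
tool_rot: [[-0.902, -0.433, 0.001], [-0.433, 0.902, -0.0], [-0.001, -0.001, -1.0]]
contact_force: [0.3, -0.0, 2.0]
gripper_width: 0.0075
```

```bash
python3 -c "
from h import *
avg(6)"
```

```text
n 6 mean [ 0.319 -0.585  2.662 -0.025 -0.011  0.032  0.214  0.037] sd [0.526 0.633 0.499 0.033 0.021 0.027 0.027 0.   ]
17.53 [0.5471 0.0145 0.0757] F [-0.32 -1.28  3.58] M [-0.029 -0.039 -0.003] w 0.0079 J6 -117.68 [0.2528 0.0373] yaw 115.64
```

>>> {"fn": "send_rows", "kwargs": {
  "steps": [
    [[0, 0, 5], [0, 0, 0.01], 1],
    [[0, 0, 10], [0, 0, 0.02], 1],
    [[0, 0, 15], [0, 0, 0.03], 1],
    [[0, 0, 20], [0, 0, 0.04], 1],
    [[0, 0, 25], [0, 0, 0.05], 1],
    [[0, 0, 30], [0, 0, 0.06], 1],
    [[0, 0, 35], [0, 0, 0.07], 1],
    [[0, 0, 35], [0, 0, 0.07], 1]
  ]
}}

```text
t: 18.2
tool_pos: [0.5471, 0.0144, 0.075]
tool_rot: [[-0.986, 0.166, 0.001], [0.166, 0.986, -0.0], [-0.001, -0.0, -1.0]]
contact_force: [0.8, -1.4, 3.6]
gripper_width: 0.0077
```

```bash
python3 -c "
from h import *
avg(12)"
```

```text
n 12 mean [ 0.715 -1.218  4.98  -0.207 -0.18   0.048  0.596  0.21 ] sd [0.577 0.48  0.652 0.035 0.047 0.035 0.082 0.369]
18.75 [0.5471 0.0145 0.0749] F [ 1.65 -0.87  5.55] M [-0.209 -0.206  0.052] w 0.0072 J6 -82.73 [0.6674 0.0418] yaw 80.69
```

>>> {"fn": "send_rows", "kwargs": {
  "steps": [
    [[0, 0, 5], [0, 0, 0], 1],
    [[0, 0, 10], [0, 0, 0], 1],
    [[0, 0, 15], [0, 0, 0], 1],
    [[0, 0, 20], [0, 0, 0.02], 1],
    [[0, 0, 20], [0, 0, 0.02], 1]
  ]
}}

```text
t: 19.17
tool_pos: [0.5471, 0.0144, 0.0745]
tool_rot: [[-0.87, 0.492, 0.001], [0.492, 0.87, -0.0], [-0.001, 0.0, -1.0]]
contact_force: [1.6, -1.3, 3.8]
gripper_width: 0.0077
```

```bash
python3 -c "
from h import *
avg(12)"
```

```text
n 12 mean [ 2.287 -1.844  5.001 -0.4   -0.436  0.054  1.037  0.205] sd [0.636 0.428 0.518 0.05  0.07  0.023 0.118 0.37 ]
19.72 [0.547  0.0144 0.0745] F [ 3.26 -2.1   5.22] M [-0.48  -0.52   0.078] w 0.008 J6 -62.72 [1.1565 0.0415] yaw 60.68
```

>>> {"fn": "send_rows", "kwargs": {
  "steps": [
    [[0, 0, 5], [-0.05, 0, 0], 1],
    [[0, 0, 10], [-0.05, 0, 0], 1],
    [[0, 0, 15], [-0.05, 0, 0.02], 1],
    [[0, 0, 20], [-0.05, 0, 0.02], 1],
    [[0, 0, 20], [-0.05, 0, 0.02], 1]
  ]
}}

```text
t: 20.13
tool_pos: [0.547, 0.0143, 0.0742]
tool_rot: [[-0.648, 0.761, -0.0], [0.761, 0.648, 0.0], [0.0, -0.0, -1.0]]
contact_force: [2.0, -1.6, 5.4]
gripper_width: 0.0077
```

```bash
python3 -c "
from h import *
avg(12)"
```

```text
n 12 mean [ 1.015 -1.41   5.349 -0.366 -0.217  0.078  0.827  0.218] sd [0.488 0.328 0.473 0.032 0.03  0.034 0.002 0.33 ]
20.68 [0.5471 0.0143 0.0742] F [ 0.25 -1.38  6.07] M [-0.385 -0.154  0.089] w 0.0076 J6 -42.75 [0.8281 0.0708] yaw 40.69
```

>>> {"fn": "send_rows", "kwargs": {
  "steps": [
    [[0, 0, 4], [0, 0, 0], 1],
    [[0, 0, 8], [0, 0, 0], 1],
    [[0, 0, 12], [0, 0, 0], 1],
    [[0, 0, 15], [0, 0, 0], 1],
    [[0, 0, 15], [0, 0, 0], 1]
  ]
}}

```text
t: 21.1
tool_pos: [0.547, 0.0143, 0.0742]
tool_rot: [[-0.431, 0.902, -0.0], [0.902, 0.431, -0.0], [0.0, -0.0, -1.0]]
contact_force: [1.6, -1.1, 5.7]
gripper_width: 0.0076
```

```bash
python3 -c "
from h import *
avg(14)"
```

```text
n 14 mean [ 1.309 -1.714  5.395 -0.396 -0.211  0.114  0.832  0.198] sd [0.335 0.624 0.539 0.018 0.029 0.025 0.001 0.195]
21.75 [0.547  0.0143 0.0742] F [ 0.88 -1.9   4.98] M [-0.379 -0.179  0.13 ] w 0.0073 J6 -27.75 [0.8322 0.1185] yaw 25.69
```

>>> {"fn": "send_rows", "kwargs": {
  "steps": [
    [[0, 0, 4], [0, 0, 0], 1],
    [[0, 0, 8], [0, 0, 0], 1],
    [[0, 0, 12], [0, 0, 0], 1],
    [[0, 0, 16], [0, 0, 0], 1],
    [[0, 0, 18], [0, 0, 0], 1],
    [[0, 0, 18], [0, 0, 0], 1]
  ]
}}

```text
t: 22.25
tool_pos: [0.547, 0.0143, 0.0741]
tool_rot: [[-0.132, 0.991, -0.0], [0.991, 0.132, -0.0], [-0.0, -0.0, -1.0]]
contact_force: [1.9, -1.2, 5.5]
gripper_width: 0.0079
```

```bash
python3 -c "
from h import *
avg(14)"
```

```text
n 14 mean [ 1.366 -1.627  5.455 -0.425 -0.158  0.177  0.817  0.235] sd [0.463 0.524 0.327 0.031 0.023 0.025 0.001 0.143]
22.9 [0.547  0.0143 0.0741] F [ 0.99 -1.93  5.38] M [-0.399 -0.176  0.149] w 0.0077 J6 -9.76 [0.8167 0.1779] yaw 7.7
```

>>> {"fn": "send_rows", "kwargs": {
  "steps": [
    [[0, 0, 3], [0, 0, 0], 1],
    [[0, 0, 6], [0, 0, 0], 1],
    [[0, 0, 9], [0, 0, 0], 1],
    [[0, 0, 11], [0, 0, 0], 1],
    [[0, 0, 11], [0, 0, 0], 1]
  ]
}}

```text
t: 23.32
tool_pos: [0.547, 0.0143, 0.0741]
tool_rot: [[0.059, 0.998, -0.0], [0.998, -0.059, -0.0], [-0.0, -0.0, -1.0]]
contact_force: [1.0, -2.1, 5.9]
gripper_width: 0.0078
```

```bash
python3 -c "
from h import *
avg(16)"
```

```text
n 16 mean [ 1.098 -1.839  5.451 -0.454 -0.128  0.217  0.801  0.258] sd [0.441 0.535 0.644 0.033 0.025 0.023 0.001 0.126]
24.07 [0.547  0.0143 0.0741] F [ 1.5  -2.02  6.06] M [-0.431 -0.14   0.202] w 0.0076 J6 1.24 [0.8008 0.211 ] yaw -3.3
```

>>> {"fn": "send_rows", "kwargs": {
  "steps": [
    [[0, 0, 0], [0, 0, -0.03], 0.45],
    [[0, 0, 0], [0, 0, -0.03], 0.45],
    [[0, 0, 0], [0, 0, -0.03], 0.45],
    [[0, 0, 0], [0, 0, -0.03], 0.45],
    [[0, 0, 0], [0, 0, -0.03], 0.45],
    [[0, 0, 0], [0, 0, -1], 0.45],
    [[0, 0, 0], [0, 0, -2.5], 0.45],
    [[0, 0, 0], [0, 0, -5], 0.45],
    [[0, 0, 0], [0, 0, -8], 0.45],
    [[0, 0, 0], [-4, 0, -11], 0.45],
    [[0, 0, 0], [-7, 0, -13], 0.45],
    [[0, 0, 0], [-8, 0, -14.5], 0.45],
    [[0, 0, 0], [-8, 0, -14.5], 0.45],
    [[0, 0, 0], [-8, 0, -14.5], 0.45],
    [[0, 0, 0], [-8, 0, -14.5], 0.45]
  ]
}}

```text
t: 25.32
tool_pos: [0.5422, -0.0648, 0.2179]
tool_rot: [[0.058, 0.998, -0.002], [0.998, -0.058, 0.001], [0.001, -0.002, -1.0]]
contact_force: [-0.0, -0.2, -0.3]
gripper_width: 0.0244
```

Run:
```python
from h import *
st();snap('wrist','w8');snap('scene','c8')
d=load('w8')
cv2.imwrite('pics/w8a.png',cv2.resize(d['frame'][20:220,210:440],None,fx=3,fy=3,interpolation=cv2.INTER_CUBIC))
P=cloud(d)
m=(np.hypot(P[...,0]-.546,P[...,1]-.0145)<.03)&(P[...,2]>.085); q=P[m]; c=q[:,:2]-q[:,:2].mean(0); w=np.linalg.svd(c,full_matrices=False)[2][0]
print('wings',q.mean(0),np.percentile(q[:,2],[50,98]),np.degrees(np.arctan2(w[1],w[0])))
```

```text
25.32 [ 0.5422 -0.0648  0.2179] F [-0.02 -0.18 -0.3 ] M [-0.071  0.013  0.04 ] w 0.0244 J6 -7.05 [-0.6663 -0.0043] yaw -3.34
wings [0.54581783 0.01482139 0.09820762] [0.09889001 0.10145485] -72.42176283977814
```

View pics/w8a.png

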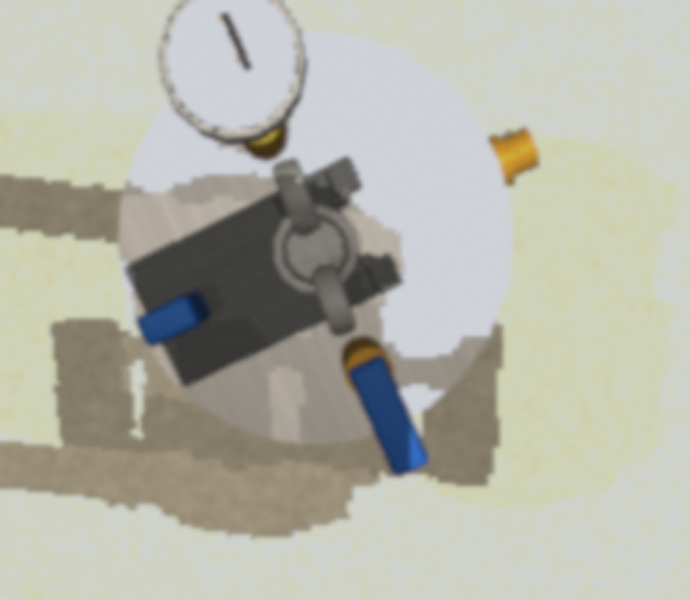

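View pics/c8.png

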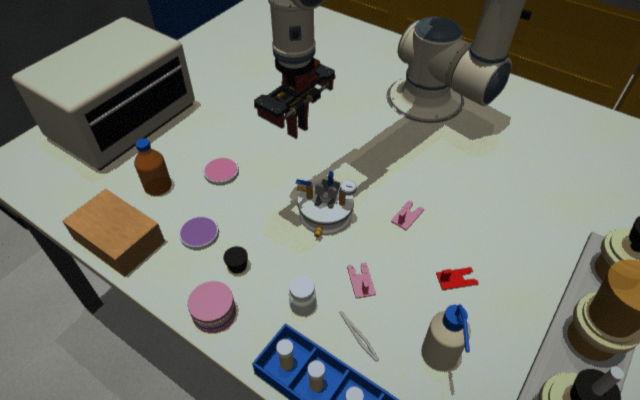

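The wings sprang back 21° (0.365 rad × 0.6 ≈ 0.22 N m), which agrees with both torque readings. The plate is still home and the bystanders haven't moved.

```bash
python3 -c "
from h import *
print(r.job_done())"
```

```text
the job is handed in; nothing more can be done
None
```

The filter housing is closed: the dark plate is fully home on the stud and the wing nut clamps it at about 0.21–0.22 N m. I handed the job in at about 25 s of the 72 s allowed.

- **Plate:** I gripped it by its blue fin and slid it under the nut from the open side. It stopped against the stud with about 7 N, within 1 mm of the expected home position. I then lowered it onto the lid and let go.
- **Nut:** I turned it clockwise through about 180°, letting go and regripping once after the first 60° and pausing to read the torque. It began to bear on the plate at about 125°.
- **Torque:** The averaged wrist reading was 0.217 N m and the last joint's effort 0.211 N m. When I let go, the wings sprang back 21°, which works out to about 0.22 N m. All three lie within 0.18–0.25 N m.
- **Final pictures:** The plate was still home after I let go. The nut's wings had dropped about 3 mm, gauge and valve looked untouched, and the bystanders were in place with the gripper clear of everything.

No check failed. The only disagreement was the housing centre: the fixed cameras put it up to 3 mm from where the wrist camera did. I used the wrist camera's value, and the stud contact agreed with it.

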